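# Run the telescope carriage up to the collimator

### The job

On the collimator bench, swing the lever of the eccentric lock all the way out so that its cam stands at the low point, then push the carriage forward until it is fully home against the end stop in front of the collimator, and then swing the lever all the way back so that the lock holds the carriage there. Nothing is to be picked up: push with the fingertips, leave the telescope lying untouched in the carriage's vee blocks, and leave the other things on the table where they are.

Things in the scene. Friction and masses are not known exactly. Their poses are not given: they have to be found in the camera images.
- bench: Collimator bench: fixed grey iron bed 520 x 150 mm, 16 mm thick, with a steel way along its middle. Origin on the table; its x axis is the slide's forward direction (bed from x = -180 to 340 mm), y left looking forward, z up. On the right a shelf for the lock (x -95 to 35, y to -155 mm, 16 mm thick). In front lies the black collimator tube (x 155 to 360 mm, axis 96 mm above the table, 60 mm wide).
- end_stop (a point): Middle of the top edge of the end stop block's rear face, at bench x = 110 mm, 56 mm above the table; the block is 110 mm wide across the slide and 25 mm thick. The carriage's front edge meets it when home.
- carriage (a joint): Slide of the steel carriage along bench +x, m: 0 = rear station (start), 0.080 = home against the end stop. Plate 160 x 130 mm, top 56 mm above the table, centre at bench x = -50 mm + this value. Moves stiffly (about 4 N), stays where left. The lock's bolt sits in a notch of its right edge at the rear station, and in another when home (2.5 mm play); with the bolt in, it cannot travel.
- push_face (a point): Middle of the rear (robot-side) face of the upright push plate at the carriage's rear end, 61 mm above the table, at bench x = -138 mm + carriage value. Plate 90 mm wide across the slide, 8 mm thick, from 36 to 86 mm above the table. Push it along bench +x.
- lock_cam (a joint): Angle of the lock's flat pear-shaped cam with its lever, rad, counter-clockwise from above. 0 to 0.2 (start): locked, cam nose (high point) against the bolt, lever pointing back beside the bench (at 0, 165 deg clockwise of bench +x). 1.85: far stop, low point, bolt withdrawn (clear from 1.1), lever out to the right (60 deg clockwise of +x). Friction 0.2 N m, stays where left, stops at both ends.
- cam_pivot (a point): Vertical axis of the cam and lever, 46 mm above the table, on the lock shelf at bench x = -30, y = -118 mm. Turning back from the low point, the cam goes past about 0.9 rad only if a notch stands before the bolt (carriage at its rear station or home).
- lever_knob (a point): Centre of the black ball knob, 28 mm in diameter, at the end of the lever: 80 mm from the pivot axis, 80 mm above the table. The lever is a round steel bar 10 mm thick, rising from 61 mm at the hub to 78 mm at the knob. It moves on a level circle about the pivot.
- telescope: Black and yellow telescope of a level, a round tube 155 mm long lying loose along bench x in two vee blocks on the carriage; axis 96 mm, top 119 mm above the table. Origin on the tube axis above the carriage's middle; own x along the tube, which runs from -70 (eyepiece) to +85 mm (objective, 46 mm in diameter). 0.45 kg. Not to be touched.
- oil_bottle: Bystander: small upright oil bottle, 36 mm in diameter, 85 mm tall, right of the bench and ahead of the lever. Origin under its base.
- screwdriver: Bystander: screwdriver 160 mm long, lying on the table left of the bench.
- threaded_ring: Bystander: dark steel threaded ring, 52 mm outside diameter, 12 mm high, lying on the table left of the bench.
- screw_jar: Bystander: glass jar with a steel lid, 52 mm in diameter, 55 mm tall, left of the bench.

How it is judged (in metres and radians):
On the way, in this order (a step that is already met when the one before it is completed fails the run):
1. the lever is swung out to the cam's low point (within about 14 degrees of its stop) while the carriage is still at its rear station (value of joint lock_cam above 1.6 rad and value of joint carriage below 0.006 m), for 0.1 s.
2. the carriage is pushed forward home against the end stop (within 3.5 mm) with the cam still at its low side (value of joint carriage above 0.0765 m and value of joint lock_cam above 1.2 rad), for 0.1 s.
At the end, for the whole second after the job is handed in: The carriage is home against the end stop (within 3.5 mm), the lever is back at its locked end (within about 14 degrees of the stop), so that the bolt is in the home notch, and the telescope still lies in its vee blocks, not shifted along the carriage by more than 10 mm (value of joint carriage above 0.0765 m and value of joint lock_cam below 0.25 rad and velocity of joint carriage below 0.01 m/s and x of telescope in the frame of push_face between 0.078 and 0.098 m and angle between the x axis of telescope and the x axis of bench, either way round below 0.06 rad and z of telescope in the frame of push_face below 0.041 m); the robot touches nothing.
It fails at once if the telescope is touched by the robot (contact force between any of the fingers, the arm and telescope above 1.5 N).
It fails at once if the telescope is lifted out of its vee blocks (z of telescope in the frame of push_face above 0.043 m).
It fails at once if a bystander (bottle, jar, ring or screwdriver) is moved by more than 20 mm or knocked over (distance of any of oil_bottle, screwdriver, threaded_ring, screw_jar from where it was at the start of the episode above 0.02 m or angle between any of oil_bottle, screw_jar's own z axis and vertical above 0.5 rad).
It also fails if it takes over 69 s, if anything falls off the work surface, if the arm or the gripper's body presses on something with over 40 N, if the wrist force passes 120 N, or if a joint passes its speed limit or range.

### The arm

A 6-joint arm with a two-finger parallel gripper is mounted at the origin on the work surface. World frame = base frame: x ahead of the robot, y to its left, z up, the work surface at z = 0. Lengths are in mm, angles in rad, forces in N, time in s.
With the tool pointing down it reaches from about 350 to 875 mm from the base axis. Payload 4.2 kg.
Tool frame: the origin (TCP) lies on the mounting face of the last link; the fingertips stand 173 mm ahead of it and the grasp point (between the pads) lies 155 mm ahead of it; z points along the fingers, y is the direction in which the jaws open and shut (so a half turn about z gives the same grasp; the last joint's range is limited). The gripper opens to 85 mm and grips with 20 to 120 N. Pads are 22 mm wide; open, the fingers measure 114 mm over their backs; the gripper's body (76 mm by 85 mm) begins 54 mm behind the grasp point. The pads swing forward as they close: fully open they stand 13 mm farther back than shut.
Start: joints at [1.497, 0.385, 0.008, 0, -1.194, -0.259], TCP at [204.149, 590.697, 404.712] pointing down, gripper open.
Joint ranges: [-3.14, 3.14], [-1.21, 2.06], [-1.07, 1.41], [-3.16, 2.05], [-2.99, -0.16], [-3.1, 3.1]. Speed limits (rad/s): [2.79, 2.79, 3.14, 3.14, 3.14, 3.14].

### API

Orientations are given as a unit quaternion [x, y, z, w].
In Python, from bench import arm gives the robot as it stands. The module is installed in compiled form; this text tells all that it offers.
- The arm moves only by the tool play_rows, never from a script. Its argument "moves" is a list of rows, each a list of 3 entries, a list of its own where there are three numbers: the shift along the world's x, y, z in units of 30 cm (1.0 is 30 cm), then the turn about the world's z in units of 30 degrees (1.0 is 30 degrees), then the gripper's target within -1 to 1 (shut at 1, half-way at 0, fully open at -1). In form: [[[x, y, z], turn, jaw], ...]. A call has 1 to 12 rows; each row is the pose to reach, as a shift and turn from the pose measured when the call began; what a row does not reach only later rows make up. A row lasts 1/8 s, in which the tool goes at most 62.5 mm and 10.7 degrees, less where a joint would pass 70% of its speed; a pose out of reach is approached as far as the arm can. A call with a number of a shift or a turn outside -1 to 1 is refused whole. A call with a gripper value outside its range is refused whole. The fingers move at their own pace and stop on an object; the grip force is fixed at half the most. Time passes only in rows, so rows that repeat a pose let the fingers close. It gives the time, the measured TCP pose, the force and the opening at its end, in the units of the state.
- arm.read_state(): the state, without advancing time (a new reading comes with each control period).
- arm.get_image(name): name is "side" or "top" or "wrist"; returns a dict with "pixels" (480x640x3 uint8, red, green, blue), "vfov" (degrees; the focal length in pixels is half the picture's height over the tangent of half this angle, whatever the lens; pixels are square), "cx", "cy" (the principal point, pixels), "xyz" and "rotation" of the camera in the world. Camera axes: x right, y up, looking along -z (the intrinsics and any distortion apply to the point x, -y, -z); pixel columns grow to the right and rows downward; lengths in mm; the calibration is good to about 2 mm. A picture is of the moment at which its call begins. There is no depth.
- arm.job_done(): hands the job in, once; it reports no verdict.
Trained networks look in a picture, given as the dict that the camera call returned (one of the last four; its "shot" number tells which), for a name from the list of things; names that differ only in an ending like _2 or _b are one class to them, and where a whole thing is asked for, a point or a joint stands for the part that bears it (a point fixed in the world has none). Each returns a list of dicts, best first, with "conf" (0 to 1); they miss things now and then, are a little off and sometimes report something else, mostly with a low value. They report only what shows in the picture. A call takes as long as a camera call.
- arm.look_for(name, picture): "centre" ([x, y, z] in mm, in world coordinates, good to about 4 mm: the middle of the surface that is visible of it).
The state is a dict: "clock": time; "joints": joint angles; "joint_vel": joint speeds; "joint_efforts": joint torques, N m; "position": TCP position; "ee_rot": TCP orientation; "contact_force": force on the tool from outside, world axes, zero at the start; "wrist_torque": the same for the moment, N m; "gripper_width": finger opening in mm.
Only numpy, scipy, OpenCV 4.12 (cv2) and the standard library are available. Lean on these libraries where they do the work, as an engineer would, in place of code of your own. Each camera call takes 0.05 s, during which the arm holds its last target.

## Working session

There is one attempt and no reset: what is moved stays moved. The work goes in short steps, Python scripts to look and compute and a tool call to move; the robot and the scene stay as the last step left them, time stands still between calls to the robot, and variables do not carry over. Pictures are saved under pics/ and viewed, and the job is handed in when it is done.

Besides the shell and the picture viewer there is one more tool, called as name([rows], argument=value, ...), one row to a line, values as JSON. play_rows: Moves the arm, as the interface text tells. Shifts and turns lie within -1 to 1; 1 stands for 30 cm of shift or 30 degrees of turn. Its arguments: {"type":"object","properties":{"moves":{"type":"array"}},"required":["moves"]}

```bash
mkdir -p pics; python3 - <<'E'
from bench import arm
import cv2
s=arm.read_state();print(s)
for n in ["top","side","wrist"]:
    p=arm.get_image(n);cv2.imwrite(f"pics/{n}0.png",p["pixels"][:,:,::-1])
    print(n,p["vfov"],p["cx"],p["cy"],p["xyz"],p["rotation"],p["shot"],[k for k in p])
    for t in ["bench","end_stop","carriage","push_face","lock_cam","cam_pivot","lever_knob","telescope","oil_bottle","screw_jar"]:
        try:
            r=arm.look_for(t,p); print(t,[(x["centre"],x["conf"]) for x in r[:2]])
        except Exception as e: print(t,e)
print(arm.read_state()["clock"])
E
```

```text
{'clock': 0.0, 'joints': array([ 1.49661300e+00,  3.85572233e-01,  6.60439903e-03, -4.91761535e-04,
       -1.19403838e+00, -2.58593980e-01]), 'joint_vel': array([-0.00047609, -0.00043854,  0.00109694,  0.00256667,  0.00068764,
        0.00084101]), 'joint_efforts': array([-5.70950033e-04, -3.92287266e+01,  1.88401294e+01,  4.18614283e+00,
       -4.65566962e-03, -9.57383293e-06]), 'position': array([204.07100892, 590.52051502, 403.60439631]), 'ee_rot': array([ 9.86173659e-01, -1.65711319e-01, -1.25827081e-04,  1.12129111e-03]), 'contact_force': array([-0.17242523, -0.154737  ,  0.04495006]), 'wrist_torque': array([-0.03754427,  0.00317252, -0.04145983]), 'gripper_width': 85.42955957400609}
top 55.158283276930995 317.66612855566484 236.85634000086208 [494.25705241  83.69063179 772.6474677 ] [-0.06567914  0.0370116   0.70989575 -0.70026025] 1 ['pixels', 'vfov', 'cx', 'cy', 'xyz', 'rotation', 'shot']
bench [([664.7, 34.7, 35.3], 0.85), ([708.9, 199.6, 57.1], 0.29)]
end_stop [([665.0, 32.1, 38.5], 0.62), ([586.6, 312.3, 22.6], 0.52)]
carriage [([541.0, 85.0, 59.6], 0.69)]
push_face [([5
[... 677 characters left out ...]
am [([523.6, -53.0, 68.8], 0.72), ([575.7, 81.6, 35.8], 0.48)]
cam_pivot [([571.3, 80.3, 35.9], 0.88), ([525.1, -52.4, 67.6], 0.33)]
lever_knob [([525.1, -51.6, 68.6], 0.65)]
telescope [([559.6, 83.5, 112.5], 0.72)]
oil_bottle [([673.8, -130.3, 41.7], 0.79), ([570.1, 79.8, 37.3], 0.67)]
screw_jar [([703.6, 212.0, 40.0], 0.67), ([572.1, 78.5, 37.0], 0.57)]
wrist 68.85039333681759 323.36132329194004 240.08450910947323 [274.18028708 566.78120846 374.97251689] [ 0.08541434 -0.11956618  0.80572694 -0.57377035] 3 ['pixels', 'vfov', 'cx', 'cy', 'xyz', 'rotation', 'shot']
bench []
end_stop []
carriage []
push_face []
lock_cam []
cam_pivot []
lever_knob []
telescope []
oil_bottle []
screw_jar []
1.65
```

View pics/top0.png

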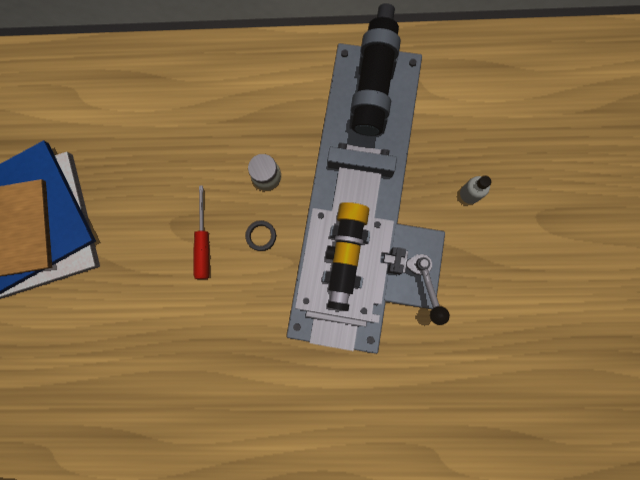

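View pics/side0.png

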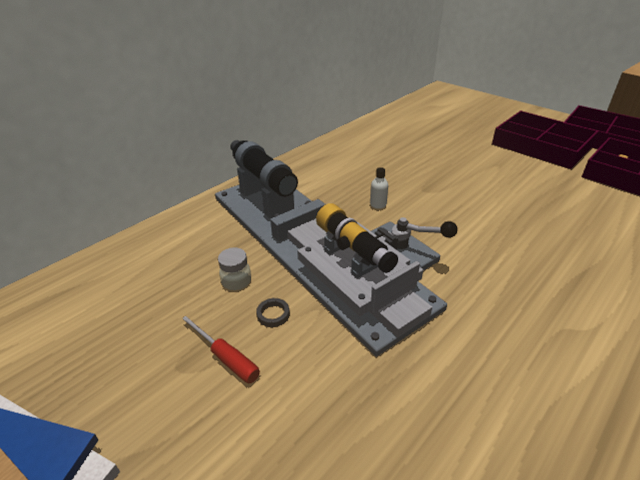

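The top view shows the bed corners at about (338,44), (421,55), (288,337) and (378,352), the pivot at (423,264) and the knob at (440,315). In the side view the knob is at (449,229). I'll fit the bench pose from these.

```bash
cat > h.py <<'E'
import numpy as np
from scipy.spatial.transform import Rotation as R
from scipy.optimize import least_squares
def proj(p,X):
    f=240/np.tan(np.radians(p["vfov"]/2))
    c=R.from_quat(p["rotation"]).inv().apply(np.atleast_2d(X)-p["xyz"])
    return np.c_[p["cx"]+f*c[:,0]/-c[:,2], p["cy"]+f*c[:,1]/c[:,2]]
def onplane(p,uv,z):
    f=240/np.tan(np.radians(p["vfov"]/2))
    d=R.from_quat(p["rotation"]).apply([(uv[0]-p["cx"])/f,-(uv[1]-p["cy"])/f,-1])
    return p["xyz"]+d*(z-p["xyz"][2])/d[2]
def b2w(b,P):
    c,s=np.cos(b[2]),np.sin(b[2]);P=np.atleast_2d(P).astype(float)
    return np.c_[b[0]+c*P[:,0]-s*P[:,1],b[1]+s*P[:,0]+c*P[:,1],P[:,2]]
E
python3 - <<'E'
from bench import arm
from h import *
t=arm.get_image("top");s=arm.get_image("side")
ot=[((340,75,16),(338,44)),((340,-75,16),(421,55)),((-180,75,16),(288,337)),((-180,-75,16),(378,352)),((35,-155,16),(444,232))]
os=[((340,75,16),(217,195)),((-180,75,16),(377,354)),((-180,-75,16),(445,302))]
def res(b):
    r=[]
    for p,o in ((t,ot),(s,os)):
        r.append((proj(p,b2w(b,[a for a,_ in o]))-np.array([q for _,q in o])))
    return np.concatenate(r)
f=least_squares(lambda b:res(b).ravel(),[560,60,-0.15])
print(f.x,res(f.x).round(1))
b=f.x; print("pivot",b2w(b,[-30,-118,46]))
k=onplane(t,(440,315),80);k2=onplane(s,(449,229),80);print("knob",k,k2)
kp=b2w(b,[-30,-118,80])[0]
for q in(k,k2): 
    d=q-kp;print(np.hypot(*d[:2]),np.degrees(np.arctan2(d[1],d[0])-b[2]))
for n,P in dict(push=(-138,0,61),stop=(110,0,56),knob=(-30+80*np.cos(np.radians(-153.5)),-118+80*np.sin(np.radians(-153.5)),80),bottle=(0,0,0)).items(): print(n,b2w(b,P).round(1),proj(t,b2w(b,P)).round(),proj(s,b2w(b,P)).round())
print("bottle",onplane(s,(379,207),0))
E
```

```text
[ 6.04841925e+02  6.19219334e+01 -1.79768251e-01] [[-0.5 -1.5]
 [ 1.2 -1.1]
 [-2.6  0.7]
 [-0.5  2.2]
 [ 1.2 -1. ]
 [-3.1 -1.8]
 [-0.4 -2.5]
 [ 3.4  1.4]]
pivot [[554.22678623 -48.81246811  46.        ]]
knob [476.67015592 -67.62150666  80.        ] [476.67895091 -68.1186843   80.        ]
79.80482965564542 -156.0678580139598
79.91493443857718 -155.71995523627277
push [[469.1  86.6  61. ]] [[335. 321.]] [[397. 288.]]
stop [[713.1  42.3  56. ]] [[360. 166.]] [[302. 214.]]
knob [[477.4 -71.1  80. ]] [[442. 314.]] [[450. 228.]]
bottle [[604.8  61.9   0. ]] [[349. 238.]] [[339. 269.]]
bottle [ 670.22523847 -139.13867055    0.        ]
```

play_rows([
  [[0.08, -0.18, 0], -0.3, 1],
  [[0.16, -0.36, 0], -0.6, 1],
  [[0.24, -0.54, 0], -0.9, 1],
  [[0.32, -0.72, 0], -1, 1],
  [[0.4, -0.9, 0], -1, 1],
  [[0.44, -1, 0], -1, 1],
  [[0.44, -1, 0], -1, 1],
])

```text
clock: 2.62
position: [336.5, 288.9, 405.2]
ee_rot: [0.909, -0.417, 0.0, -0.0]
contact_force: [0.2, 0.6, -0.5]
gripper_width: 0.0
```

play_rows([
  [[0.08, -0.18, 0], -0.3, 1],
  [[0.16, -0.36, 0], -0.6, 1],
  [[0.24, -0.54, 0], -0.9, 1],
  [[0.32, -0.72, 0], -0.9, 1],
  [[0.4, -0.9, 0], -0.9, 1],
  [[0.43, -1, 0], -0.9, 1],
  [[0.43, -1, 0], -0.9, 1],
])

```text
clock: 3.5
position: [466.5, -11.9, 404.9]
ee_rot: [0.786, -0.618, 0.0, -0.0]
contact_force: [-0.7, -0.9, 0.3]
gripper_width: 0.1
```

```bash
cat > st.py <<'E'
from bench import arm
from h import *
import sys
s=arm.read_state();a=R.from_quat(s["ee_rot"]).as_matrix()
print(s["clock"],s["position"].round(1),"toolx deg",np.degrees(np.arctan2(a[1,0],a[0,0])).round(1),"z",a[:,2].round(3),"F",s["contact_force"].round(1),s["gripper_width"].round(1))
import cv2
for n in sys.argv[2:]:
    p=arm.get_image(n);cv2.imwrite(f"pics/{n}{sys.argv[1]}.png",p["pixels"][:,:,::-1])
E
python3 st.py 1
```

```text
Traceback (most recent call last):
  File "st.py", line 5, in <module>
    print(s["clock"],s["position"].round(1),"toolx deg",np.degrees(np.arctan2(a[1,0],a[0,0])).round(1),"z",a[:,2].round(3),"F",s["contact_force"].round(1),s["gripper_width"].round(1))
                                                                                                                                                           ^^^^^^^^^^^^^^^^^^^^^^^^
AttributeError: 'float' object has no attribute 'round'
```

play_rows([
  [[0, -0.04, -0.15], 0, 1],
  [[0, -0.04, -0.3], 0, 1],
  [[0, -0.04, -0.45], 0, 1],
  [[0, -0.04, -0.55], 0, 1],
  [[0, -0.04, -0.55], 0, 1],
])

```text
clock: 4.12
position: [466.1, -22.8, 238.1]
ee_rot: [0.786, -0.618, -0.002, 0.002]
contact_force: [-0.3, -0.3, 1.1]
gripper_width: -0.1
```

```bash
sed -i 's/s\["gripper_width"\].round(1)/s["gripper_width"]/' st.py; python3 st.py 1 top side
```

```text
4.125 [466.1 -22.8 238.1] toolx deg -76.3 z [-0.005 -0.001 -1.   ] F [-0.3 -0.3  1.1] -0.07009298598331513
```

View pics/side1.png

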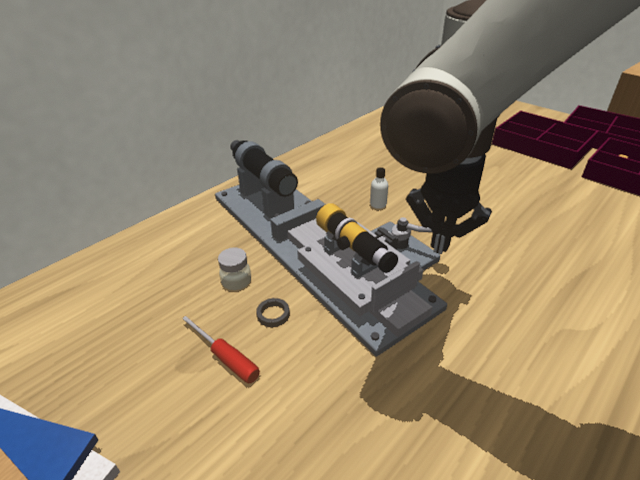

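View pics/top1.png

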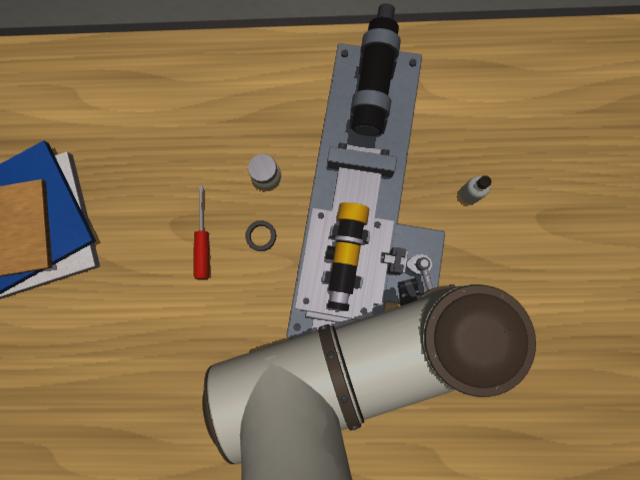

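```bash
cat > plan.py <<'E'
from h import *
def pos(lam,r=78,off=25,piv=(554.2,-48.8)):
    ph=np.radians(lam); u=np.array([np.cos(ph),np.sin(ph)]);t=np.array([-u[1],u[0]])
    return np.array(piv)+r*u-off*t
E
python3 - <<'E'
from plan import *
for a in range(-168,-66,6): print(a,pos(a).round(1))
E
```

```text
-168 [472.7 -40.6]
-162 [472.3 -49.1]
-156 [472.8 -57.7]
-150 [474.2 -66.1]
-144 [476.4 -74.4]
-138 [479.5 -82.4]
-132 [483.4 -90. ]
-126 [488.1 -97.2]
-120 [ 493.5 -103.8]
-114 [ 499.6 -109.9]
-108 [ 506.3 -115.3]
-102 [ 513.5 -119.9]
-96 [ 521.2 -123.8]
-90 [ 529.2 -126.8]
-84 [ 537.5 -129. ]
-78 [ 546.  -130.3]
-72 [ 554.5 -130.7]
```

play_rows([
  [[0.022, -0.03, 0], 0, 1],
  [[0.022, -0.059, 0], 0, 1],
  [[0.021, -0.088, 0], 0.13, 1],
  [[0.022, -0.116, 0], 0.33, 1],
  [[0.027, -0.144, 0], 0.53, 1],
  [[0.034, -0.172, 0], 0.73, 1],
  [[0.045, -0.199, 0], 0.93, 1],
  [[0.045, -0.199, 0], 0.93, 1],
])

```text
clock: 5.22
position: [480.9, -83.4, 241.2]
ee_rot: [0.912, -0.411, 0.001, -0.001]
contact_force: [-1.3, 0.1, 0.7]
gripper_width: -0.4
```

```bash
python3 st.py 2 top side
```

```text
5.225 [480.9 -83.4 241.2] toolx deg -48.6 z [ 0.003  0.001 -1.   ] F [-1.3  0.1  0.7] -0.38271464619168194
```

View pics/side2.png

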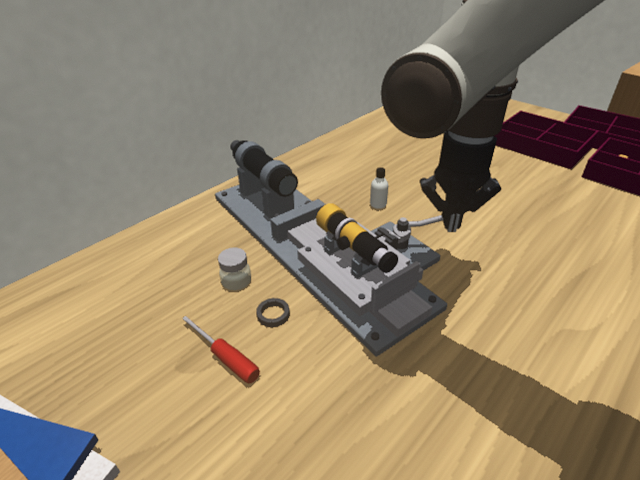

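View pics/top2.png

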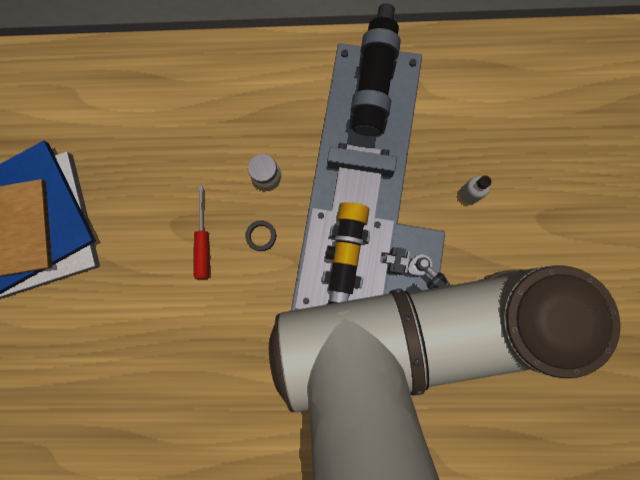

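play_rows([
  [[0.008, -0.022, 0], 0.2, 1],
  [[0.024, -0.046, 0], 0.4, 1],
  [[0.042, -0.068, 0], 0.6, 1],
  [[0.062, -0.088, 0], 0.8, 1],
  [[0.085, -0.106, 0], 1, 1],
  [[0.085, -0.106, 0], 1, 1],
])

```text
clock: 6.08
position: [505.9, -115.0, 240.9]
ee_rot: [0.987, -0.162, 0.0, -0.001]
contact_force: [-0.6, -0.3, 0.2]
gripper_width: -0.1
```

play_rows([
  [[0.024, -0.015, 0], 0.2, 1],
  [[0.05, -0.028, 0], 0.4, 1],
  [[0.076, -0.038, 0], 0.6, 1],
  [[0.104, -0.046, 0], 0.8, 1],
  [[0.132, -0.05, 0], 1, 1],
  [[0.132, -0.05, 0], 1, 1],
])

```text
clock: 6.82
position: [545.4, -130.0, 240.8]
ee_rot: [0.995, 0.097, -0.0, -0.001]
contact_force: [-0.0, -0.7, 0.4]
gripper_width: 0.1
```

```bash
python3 st.py 3 top side
```

```text
6.825 [ 545.4 -130.   240.8] toolx deg 11.1 z [-0.001  0.002 -1.   ] F [-0.  -0.7  0.4] 0.1017788768030905
```

View pics/side3.png

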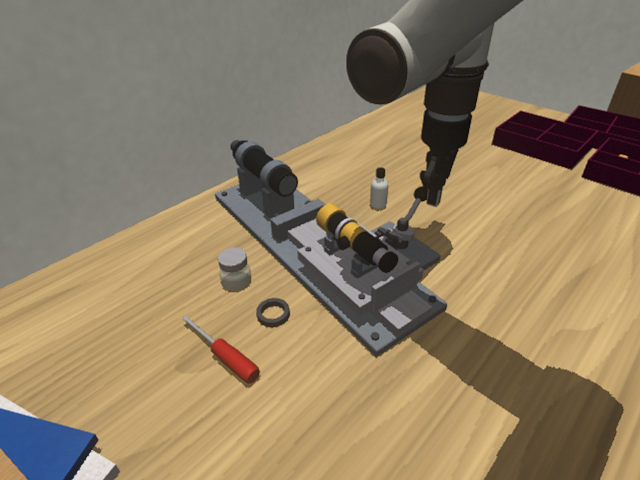

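View pics/top3.png

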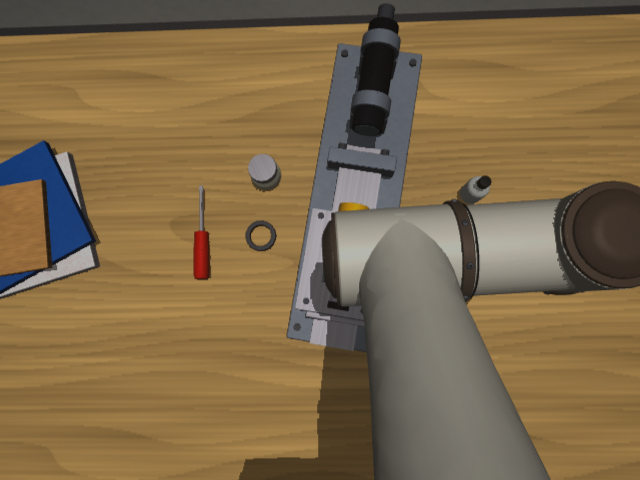

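play_rows([
  [[0.015, 0, 0], 0.1, 1],
  [[0.03, 0, 0], 0.2, 1],
  [[0.037, 0, 0], 0.25, 1],
  [[0.037, 0, 0], 0.25, 1],
])

```text
clock: 7.42
position: [556.0, -130.0, 240.8]
ee_rot: [0.987, 0.161, -0.0, -0.001]
contact_force: [-3.0, -2.3, 0.6]
gripper_width: -0.3
```

play_rows([
  [[-0.05, 0, 0], 0, 1],
  [[-0.12, 0, 0.05], 0, 1],
  [[-0.2, 0, 0.2], 0, 1],
  [[-0.35, 0.05, 0.4], 0, 1],
  [[-0.5, 0.15, 0.5], 0, 1],
  [[-0.5, 0.15, 0.5], 0, 1],
])

```text
clock: 8.18
position: [403.3, -84.3, 393.4]
ee_rot: [0.987, 0.162, 0.003, -0.001]
contact_force: [0.1, 0.4, -0.4]
gripper_width: 0.1
```

```bash
python3 st.py 4 top side
```

```text
8.175 [403.3 -84.3 393.4] toolx deg 18.6 z [ 0.006  0.004 -1.   ] F [ 0.1  0.4 -0.4] 0.12859777597412925
```

View pics/side4.png

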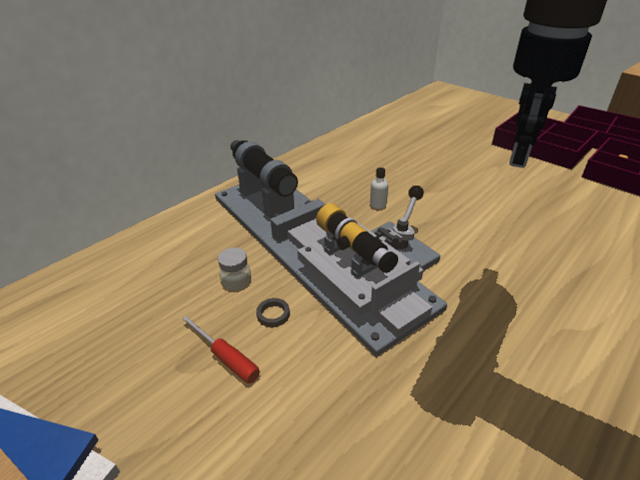

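View pics/top4.png

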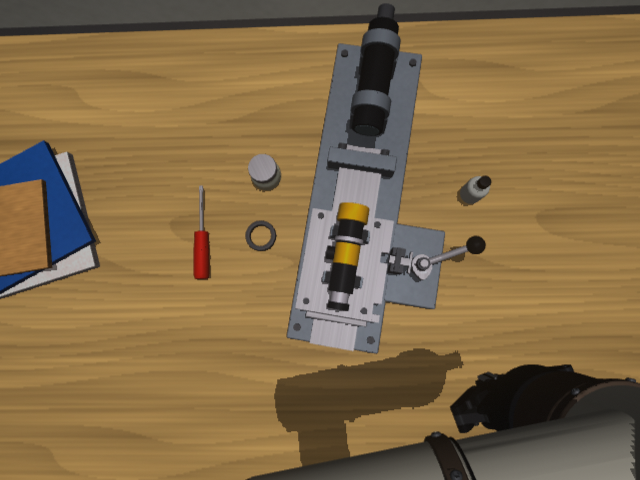

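```bash
python3 - <<'E'
from bench import arm
from h import *
t=arm.get_image("top");s=arm.get_image("side")
b=[604.84,61.92,-.17977]
kp=b2w(b,[-30,-118,80])[0]
for p,uv in((t,(476,245)),(s,(416,192))):
    k=onplane(p,uv,80);d=k-kp;a=np.degrees(np.arctan2(d[1],d[0])-b[2]);print(k,np.hypot(*d[:2]),a,np.radians(a+165))
for y in(-45,45): 
  P=b2w(b,[-138,y,86]);print(P,proj(t,P),proj(s,P))
E
```

```text
[ 579.59825345 -126.1053305    80.        ] 81.34937166201459 -61.52563528504803 1.8059683556853559
[ 581.38595301 -127.96932693   80.        ] 83.68543291522882 -60.760770446853506 1.8193177654445838
[[461.01774378  42.32003532  86.        ]] [[365.58637564 326.68130246]] [[420.48713742 263.33145781]]
[[477.1100394  130.86967124  86.        ]] [[305.121862 316.114913]] [[375.34978211 289.55230148]]
```

play_rows([
  [[0.02, 0.15, 0], -0.3, 1],
  [[0.04, 0.3, 0], -0.6, 1],
  [[0.06, 0.45, 0], -0.96, 1],
  [[0.08, 0.6, 0], -0.96, 1],
  [[0.08, 0.6, 0], -0.96, 1],
])

```text
clock: 9.0
position: [431.7, 97.6, 388.4]
ee_rot: [0.996, -0.088, -0.001, -0.0]
contact_force: [0.3, -0.1, -0.1]
gripper_width: 0.1
```

play_rows([
  [[0, 0, -0.15], 0, 1],
  [[0, 0, -0.3], 0, 1],
  [[0, 0, -0.45], 0, 1],
  [[0, 0, -0.52], 0, 1],
  [[0, 0, -0.52], 0, 1],
])

```text
clock: 9.62
position: [431.5, 96.5, 229.9]
ee_rot: [0.996, -0.089, -0.004, 0.002]
contact_force: [0.5, -0.5, 0.5]
gripper_width: -0.1
```

```bash
python3 st.py 5 top side
```

```text
9.625 [431.5  96.5 229.9] toolx deg -10.2 z [-0.008 -0.003 -1.   ] F [ 0.5 -0.5  0.5] -0.06883954528404396
```

View pics/side5.png

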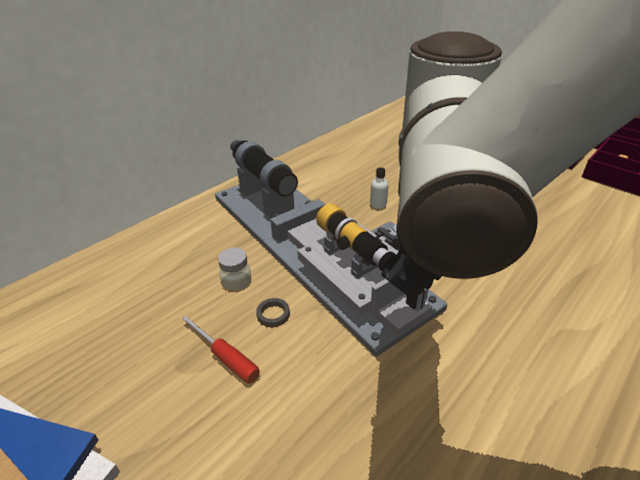

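play_rows([
  [[0.03, -0.006, 0.033], 0, 1],
  [[0.06, -0.011, 0.033], 0, 1],
  [[0.08, -0.0146, 0.033], 0, 1],
  [[0.1, -0.018, 0.033], 0, 1],
  [[0.12, -0.022, 0.033], 0, 1],
  [[0.14, -0.0255, 0.033], 0, 1],
  [[0.16, -0.029, 0.033], 0, 1],
  [[0.18, -0.033, 0.033], 0, 1],
  [[0.2, -0.036, 0.033], 0, 1],
])

```text
clock: 10.85
position: [492.3, 86.1, 241.9]
ee_rot: [0.996, -0.088, -0.002, 0.001]
contact_force: [-4.8, -0.5, 3.0]
gripper_width: -0.3
```

```bash
python3 st.py 6 top side
```

```text
10.85 [492.3  86.1 241.9] toolx deg -10.1 z [-0.005 -0.001 -1.   ] F [-4.8 -0.5  3. ] -0.30966143987396355
```

View pics/side6.png

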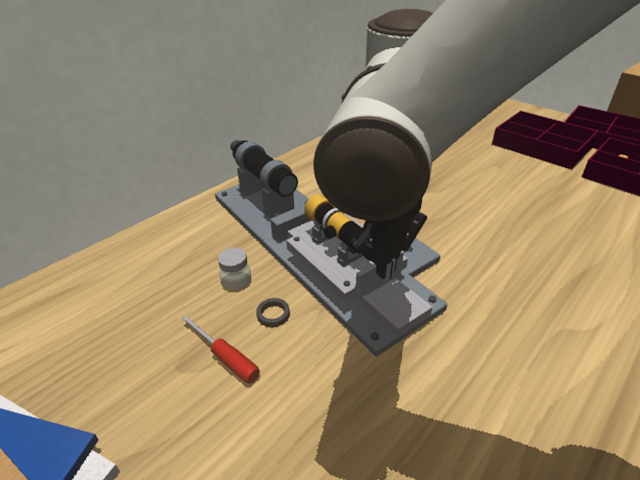

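View pics/top6.png

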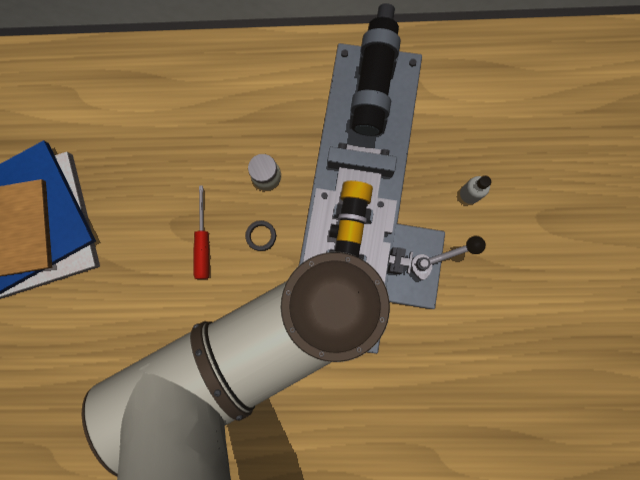

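play_rows([
  [[0.02, -0.0036, 0], 0, 1],
  [[0.04, -0.007, 0], 0, 1],
  [[0.06, -0.011, 0], 0, 1],
  [[0.08, -0.0146, 0], 0, 1],
  [[0.1, -0.018, 0], 0, 1],
  [[0.115, -0.021, 0], 0, 1],
  [[0.13, -0.0236, 0], 0, 1],
  [[0.14, -0.0255, 0], 0, 1],
  [[0.14, -0.0255, 0], 0, 1],
])

```text
clock: 12.08
position: [535.7, 78.7, 242.0]
ee_rot: [0.996, -0.088, -0.0, -0.0]
contact_force: [-1.7, -1.0, -0.6]
gripper_width: -0.2
```

play_rows([
  [[0.005, -0.001, 0], 0, 1],
  [[0.01, -0.002, 0], 0, 1],
  [[0.01, -0.002, 0], 0, 1],
])

```text
clock: 12.45
position: [538.3, 78.2, 242.0]
ee_rot: [0.996, -0.088, -0.001, -0.0]
contact_force: [-5.6, 0.9, 2.3]
gripper_width: -0.0
```

play_rows([
  [[0.005, -0.001, 0], 0, 1],
  [[0.01, -0.002, 0], 0, 1],
  [[0.01, -0.002, 0], 0, 1],
])

```text
clock: 12.82
position: [539.3, 78.1, 242.0]
ee_rot: [0.996, -0.088, -0.004, 0.0]
contact_force: [-12.7, 6.0, 6.7]
gripper_width: 0.0
```

```bash
python3 st.py 7 top side
```

```text
12.825 [539.3  78.1 242. ] toolx deg -10.1 z [-0.008  0.    -1.   ] F [-12.7   6.    6.7] 0.03863712031048766
```

View pics/top7.png

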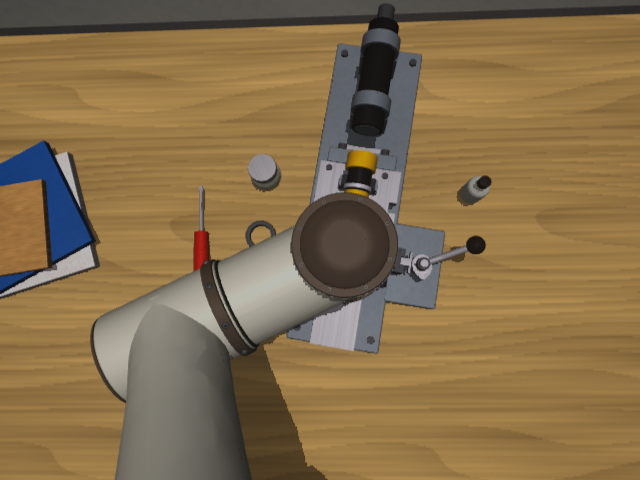

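View pics/side7.png

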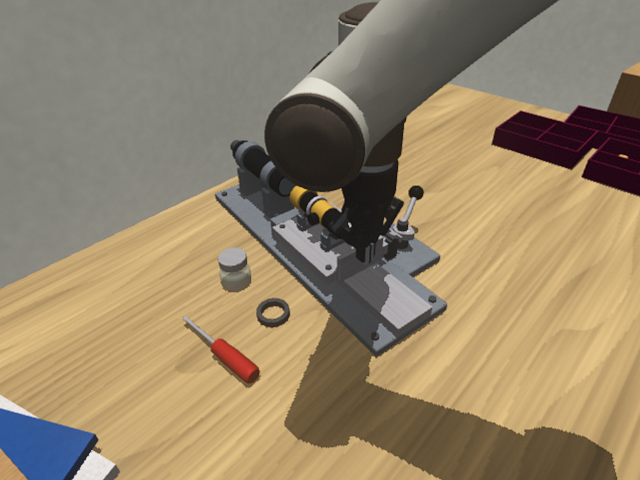

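play_rows([
  [[-0.05, 0.009, 0], 0, 1],
  [[-0.13, 0.023, 0], 0, 1],
  [[-0.2, 0.036, 0.1], 0, 1],
  [[-0.2, 0.036, 0.28], 0, 1],
  [[-0.2, 0.036, 0.46], 0, 1],
  [[-0.2, 0.036, 0.52], 0, 1],
  [[-0.2, 0.036, 0.52], 0, 1],
])

```text
clock: 13.8
position: [479.6, 89.2, 400.1]
ee_rot: [0.996, -0.088, -0.001, -0.002]
contact_force: [-0.6, 0.5, -1.2]
gripper_width: -0.1
```

```bash
python3 st.py 8 top side; python3 - <<'E'
from plan import *
for a in range(-70,-182,-6): print(a,pos(a,78,-25).round(1))
print(pos(-71,78,-38))
E
```

```text
13.8 [479.6  89.2 400.1] toolx deg -10.1 z [-0.001  0.004 -1.   ] F [-0.6  0.5 -1.2] -0.0661137647490292
-70 [ 604.4 -113.5]
-76 [ 597.3 -118.4]
-82 [ 589.8 -122.6]
-88 [ 581.9 -125.9]
-94 [ 573.7 -128.4]
-100 [ 565.3 -130. ]
-106 [ 556.7 -130.7]
-112 [ 548.2 -130.5]
-118 [ 539.7 -129.4]
-124 [ 531.3 -127.4]
-130 [ 523.2 -124.6]
-136 [ 515.5 -121. ]
-142 [ 508.1 -116.5]
-148 [ 501.3 -111.3]
-154 [ 495.1 -105.5]
-160 [489.5 -99. ]
-166 [484.6 -91.9]
-172 [480.4 -84.4]
-178 [477.1 -76.5]
[ 615.52402192 -110.17885903]
```

View pics/top8.png

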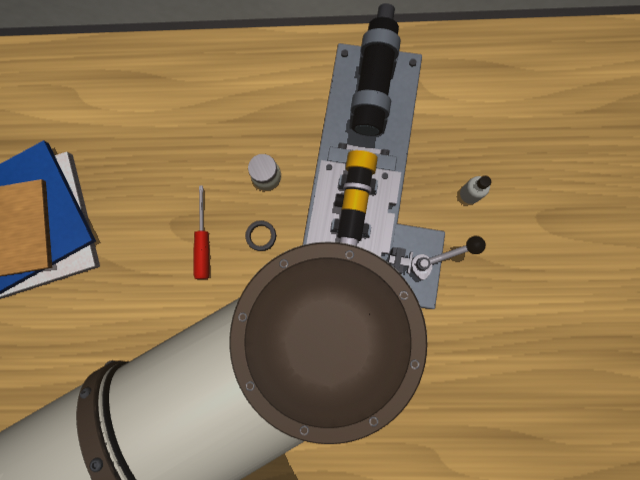

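View pics/side8.png

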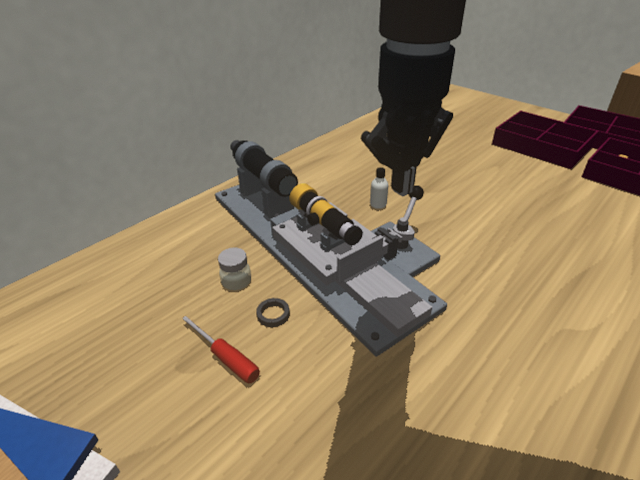

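play_rows([
  [[0.09, -0.13, 0], 0.25, 1],
  [[0.18, -0.26, 0], 0.5, 1],
  [[0.27, -0.39, 0], 0.75, 1],
  [[0.36, -0.52, 0], 0.97, 1],
  [[0.453, -0.664, 0], 0.97, 1],
  [[0.453, -0.664, 0], 0.97, 1],
])

```text
clock: 14.65
position: [616.2, -112.9, 393.8]
ee_rot: [0.987, 0.163, -0.006, 0.001]
contact_force: [-0.0, -0.1, -0.5]
gripper_width: -0.3
```

```bash
python3 st.py 9 top side
```

```text
14.65 [ 616.2 -112.9  393.8] toolx deg 18.7 z [-0.011 -0.004 -1.   ] F [-0.  -0.1 -0.5] -0.34324374699504856
```

View pics/side9.png

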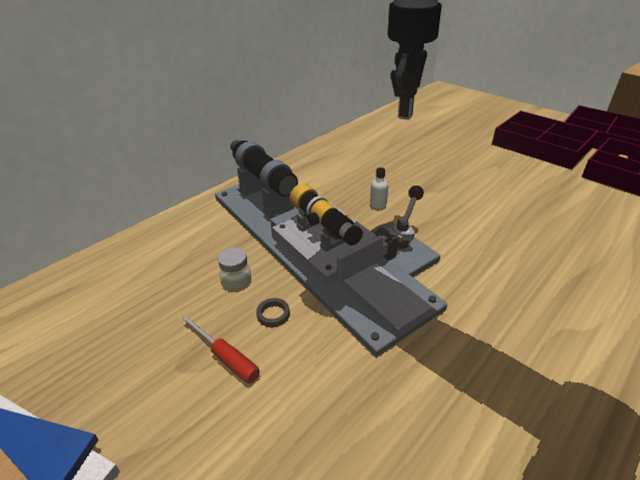

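play_rows([
  [[0, 0.008, -0.15], 0, 1],
  [[0, 0.008, -0.3], 0, 1],
  [[0, 0.008, -0.42], 0, 1],
  [[0, 0.008, -0.5], 0, 1],
  [[0, 0.008, -0.5], 0, 1],
  [[0, 0.008, -0.5], 0, 1],
])

```text
clock: 15.5
position: [615.2, -107.5, 246.1]
ee_rot: [0.986, 0.165, -0.005, 0.001]
contact_force: [0.9, 0.3, 0.2]
gripper_width: 0.3
```

```bash
python3 st.py 10 top side
```

```text
15.5 [ 615.2 -107.5  246.1] toolx deg 19.0 z [-0.009 -0.003 -1.   ] F [0.9 0.3 0.2] 0.3405995553819443
```

View pics/side10.png

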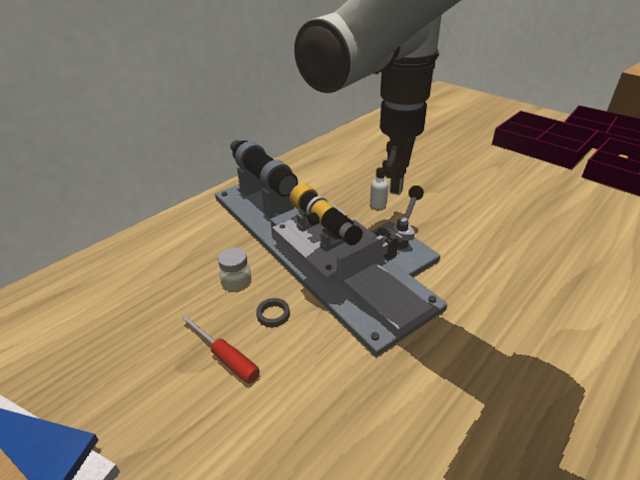

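play_rows([
  [[-0.018, -0.01, -0.012], 0, 1],
  [[-0.036, -0.02, -0.015], 0, 1],
  [[-0.06, -0.036, -0.015], -0.17, 1],
  [[-0.085, -0.05, -0.015], -0.37, 1],
  [[-0.111, -0.061, -0.015], -0.57, 1],
  [[-0.138, -0.07, -0.015], -0.77, 1],
  [[-0.166, -0.075, -0.015], -0.97, 1],
  [[-0.166, -0.075, -0.015], -0.97, 1],
])

```text
clock: 16.6
position: [565.2, -130.6, 242.6]
ee_rot: [0.996, -0.088, -0.004, -0.0]
contact_force: [-0.5, -0.2, -0.1]
gripper_width: -0.1
```

```bash
python3 st.py 11 side
```

```text
16.6 [ 565.2 -130.6  242.6] toolx deg -10.1 z [-0.007  0.001 -1.   ] F [-0.5 -0.2 -0.1] -0.059892306287894444
```

View pics/side11.png

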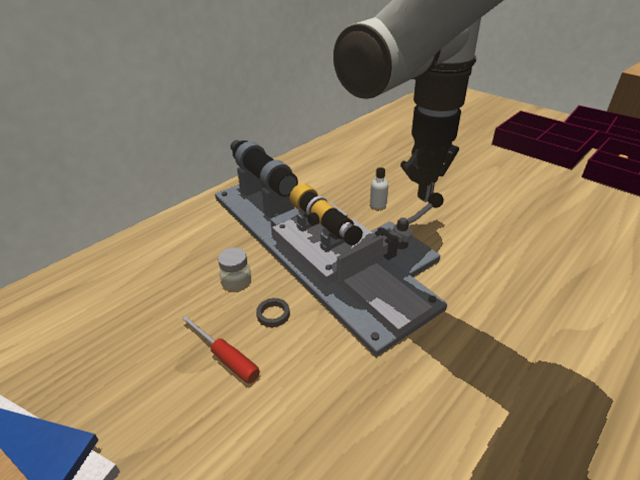

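play_rows([
  [[-0.028, 0, 0], -0.2, 1],
  [[-0.057, 0, 0], -0.4, 1],
  [[-0.085, 0.004, 0], -0.6, 1],
  [[-0.113, 0.011, 0], -0.8, 1],
  [[-0.14, 0.02, 0], -1, 1],
  [[-0.14, 0.02, 0], -1, 1],
])

```text
clock: 17.4
position: [523.2, -124.7, 242.6]
ee_rot: [0.94, -0.342, -0.004, -0.001]
contact_force: [0.0, 0.3, -1.0]
gripper_width: 0.4
```

play_rows([
  [[-0.026, 0.012, 0], -0.2, 1],
  [[-0.05, 0.027, 0], -0.4, 1],
  [[-0.073, 0.045, 0], -0.6, 1],
  [[-0.094, 0.064, 0], -0.8, 1],
  [[-0.112, 0.086, 0], -1, 1],
  [[-0.112, 0.086, 0], -1, 1],
])

```text
clock: 18.15
position: [489.5, -98.8, 242.7]
ee_rot: [0.82, -0.572, -0.004, -0.002]
contact_force: [-0.1, 0.2, 0.0]
gripper_width: -0.0
```

```bash
python3 st.py 12 side top
```

```text
18.15 [489.5 -98.8 242.7] toolx deg -69.7 z [-0.004  0.007 -1.   ] F [-0.1  0.2  0. ] -0.03702101638529704
```

View pics/side12.png

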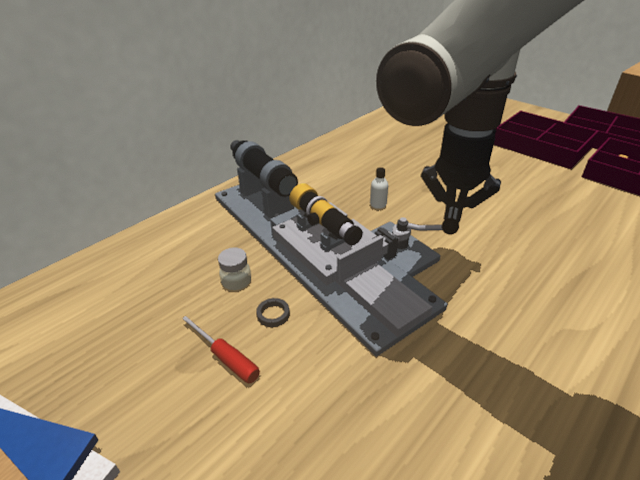

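View pics/top12.png

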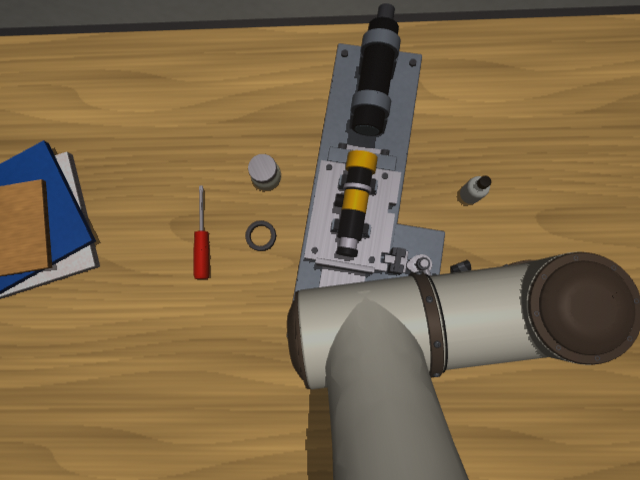

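play_rows([
  [[-0.008, 0.012, 0], -0.1, 1],
  [[-0.016, 0.023, 0], -0.2, 1],
  [[-0.023, 0.035, 0], -0.3, 1],
  [[-0.03, 0.048, 0], -0.4, 1],
  [[-0.034, 0.056, 0], -0.45, 1],
  [[-0.034, 0.056, 0], -0.45, 1],
])

```text
clock: 19.0
position: [479.6, -82.2, 242.6]
ee_rot: [0.748, -0.664, -0.003, -0.002]
contact_force: [1.5, -1.1, -0.7]
gripper_width: -0.2
```

```bash
python3 st.py 13 side
```

```text
19.0 [479.6 -82.2 242.6] toolx deg -83.2 z [-0.002  0.008 -1.   ] F [ 1.5 -1.1 -0.7] -0.23581882482029867
```

play_rows([
  [[0, -0.06, 0], 0, 1],
  [[-0.03, -0.15, 0.02], 0, 1],
  [[-0.1, -0.25, 0.15], 0, 1],
  [[-0.15, -0.35, 0.32], 0, 1],
  [[-0.15, -0.45, 0.5], 0, 1],
  [[-0.15, -0.45, 0.5], 0, 1],
])

```text
clock: 19.8
position: [435.2, -218.6, 397.2]
ee_rot: [0.747, -0.664, 0.001, -0.005]
contact_force: [0.1, 0.2, -1.5]
gripper_width: 0.3
```

```bash
python3 st.py 14 side top
```

```text
19.8 [ 435.2 -218.6  397.2] toolx deg -83.3 z [ 0.008  0.006 -1.   ] F [ 0.1  0.2 -1.5] 0.26724555669851796
```

View pics/side14.png

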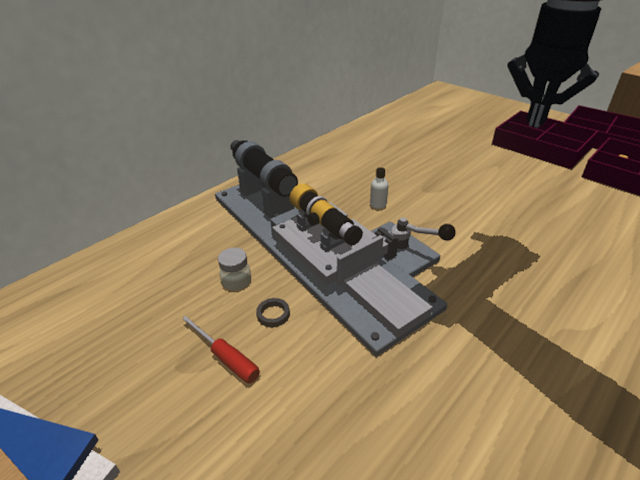

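View pics/top14.png

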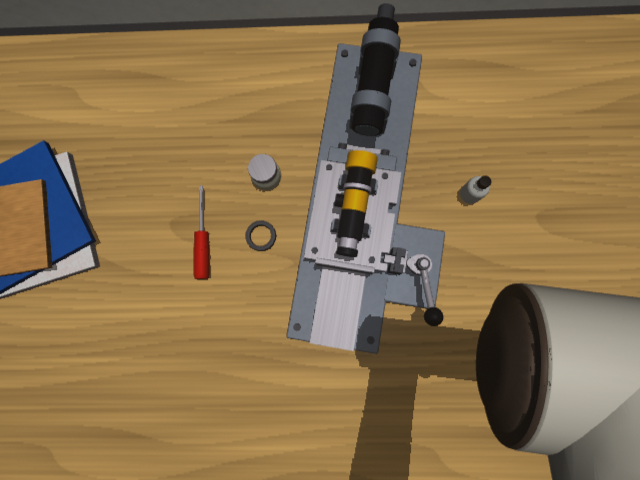

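```bash
python3 - <<'E'
from bench import arm
from h import *
import cv2
t=arm.get_image("top");s=arm.get_image("side")
b=[604.84,61.92,-.17977]
kp=b2w(b,[-30,-118,80])[0]
for p,uv in((t,(433,317)),(s,(447,232))):
    k=onplane(p,uv,80);d=k-kp;a=np.degrees(np.arctan2(d[1],d[0])-b[2]);print(np.hypot(*d[:2]),a,np.radians(a+165))
# displacement via template matching
for n,img,rois in(("top",t,{"screwFL":(320,215,56),"screwRL":(306,301,56),"plate":(335,318,86),"tele":(347,255,110)}),("side",s,{"screwL":(362,296,56),"screwF":(308,248,56)})):
    a=cv2.cvtColor(cv2.imread(f"pics/{n}0.png"),6).astype(np.float32);c=cv2.cvtColor(img["pixels"],cv2.COLOR_RGB2GRAY).astype(np.float32)
    for nm,(u,v,z) in rois.items():
        w=8 if nm!="tele" else 14
        T=a[v-w:v+w+1,u-w:u+w+1]
        P=onplane(img,(u,v),z)
        q=proj(img,P+80*np.array([np.cos(b[2]),np.sin(b[2]),0]))[0]
        U,V=int(q[0]),int(q[1]);m=12+w
        r=cv2.matchTemplate(c[V-m:V+m+1,U-m:U+m+1],T,cv2.TM_CCOEFF_NORMED)
        _,mx,_,l=cv2.minMaxLoc(r);pt=np.array([U-m+l[0]+w,V-m+l[1]+w])
        d=onplane(img,pt,z)-P
        print(n,nm,q.round(1),pt,round(mx,2),"fwd",d[:2]@[np.cos(b[2]),np.sin(b[2])],"lat",d[:2]@[-np.sin(b[2]),np.cos(b[2])])
E
```

```text
80.8018321805969 -163.68586180866154 0.022936038265059317
79.94760239658993 -162.58089102999762 0.042221416491070335
top screwFL [328.3 166.9] [328 167] 0.96 fwd 79.69704356958081 lat 0.4589787229770798
top screwRL [314.7 250.3] [315 250] 0.94 fwd 80.57407969785746 lat -0.32059200589466536
top plate [343.7 264.5] [345 266] 0.5 fwd 78.04710546554733 lat -2.2428620364473915
top tele [355.7 201.6] [356 202] 0.94 fwd 79.44784970276882 lat -0.5629723781258247
side screwL [329.  266.9] [328 266] 0.86 fwd 82.76058295054553 lat -0.060954662840438927
side screwF [282.3 225.4] [282 225] 0.75 fwd 81.19976938448282 lat -0.19171303131659428
```

```bash
python3 -c "
from bench import arm
print(arm.job_done(), arm.read_state()['clock'])"
```

```text
the job is handed in; nothing more can be done
the job is handed in; nothing more can be done
```

I swung the lever out to about 1.81 rad with the carriage still at its rear station. I then pushed the carriage forward until the force rose sharply at the end stop, swung the lever back to the locked end, moved the arm clear and handed the job in. No verdict was reported.

- **Carriage:** image matching put its forward travel at 80–83 mm from four plate screws (the side view read 1–3 mm high). A fifth match, on the push plate, gave 78 mm at low confidence (0.5). All of these are above the 76.5 mm needed.
- **Lock:** the lever measured about 0.02–0.04 rad in the top and side views, under the 0.25 rad limit.
- **Telescope:** it moved forward 79.4 mm, within 1 mm of the carriage, and still lies in its vee blocks.
- **Bystanders:** they look unmoved in the final pictures. I judged this by eye only.
- **Arm:** it stood clear at the end, with the contact force close to zero. The job took about 20 s of the 69 s allowed.

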